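Dial open the bedside medicine lockbox

TASK

Unlock the grey medicine box by its crank dial, reading the marks as clock hours: turn clockwise until the handle comes to 4 o'clock for the second time, then anticlockwise until it comes to 9 o'clock for the second time, then clockwise straight to 1 o'clock, pausing about half a second at each of these three stops and not running past them. Leave the dial at 1 o'clock, only then pull the drawer all the way out, and let go. Do not shift the mug, the remote control or the spectacle case.

Things in the scene. Friction and masses are not known exactly. Their poses are not given: they have to be found in the camera images.
- lockbox: Grey steel box fixed to the table, 200 mm wide (y), front (-x) turned to the robot's right (world -y, give or take 17 deg). Origin: underside, mid width; z up. Upright front wall with drawer at x -80 mm, 70 mm high; above it a face slopes 35 deg from horizontal, from (x -80, z 70) up to (x 31, z 147), then a flat top to x 66. The slope carries the dial; its outward normal in the box frame is (-sin 35, 0, cos 35).
- dial_center (a point): Centre of the front face of the dial, on its axis. Dial: black disc of 110 mm, face 13 mm proud of the slope and parallel to it; a white line points to its handle. Round it 12 white hour marks, 62 mm from the axis, the widest at 12 o'clock: uphill, (cos 35, 0, sin 35) in the box frame. 3 o'clock is the box's -y (right for one facing the dial).
- handle_mid (a point): Point on the axis of the dial's crank handle, 27 mm above the dial's face: a steel roller square to the dial, 18 mm in diameter, 46 mm long (its end 47 mm above the dial's face), 41 mm from the dial's axis. It spins freely on its own axis, so it can be held and led round by a tool of fixed orientation that points along it.
- dial (a joint): Angle of the handle, rad, clockwise positive facing the dial, 0 at 12 o'clock, counting on over turns (an hour mark is 0.524). Starts between -1.75 and 1.3; the second coming to 4 o'clock is thus 8.378, then the second to 9 o'clock -1.571, then 1 o'clock 0.524. Friction about 1 N at the handle; stays where left; no detents, no stop within 14 rad either way.
- drawer_bar (a point): Middle of the drawer's handle: a round steel bar, 10 mm in diameter, 120 mm long along the box's y, its centre line 45 mm before the box's front wall when shut, 48 mm above the table; nothing stands above it. It moves with the drawer.
- drawer (a joint): How far the drawer is out, m: 0 shut, 0.07 at its end stop. Slides out along the box's -x against about 3 N of friction and stays where left. Nothing blocks it physically, but pulling it out over 15 mm while the dial is not at 1 o'clock is a fault.
- mug: Bystander: white mug 76 mm in diameter, 90 mm high, with a handle, standing beside the box. Origin: centre of its underside.
- remote: Bystander: grey remote control, 160 x 46 x 18 mm, long side along its x, lying beside the box. Origin: centre of its underside.
- spectacle_case: Bystander: black spectacle case, 60 x 160 x 36 mm, long side along its y, lying behind the box. Origin: centre of its underside.

How it is judged:
On the way, in this order (a step that is already met when the one before it is completed fails the run):
1. dial stopped at 4 o'clock on the second coming, clockwise (within 0.2 rad) (value of joint dial between 8.178 and 8.578 rad and velocity of joint dial between -0.15 and 0.15 rad/s), for 0.2 s.
2. dial stopped at 9 o'clock on the second coming, anticlockwise (within 0.2 rad) (value of joint dial between -1.771 and -1.371 rad and velocity of joint dial between -0.15 and 0.15 rad/s), for 0.2 s.
3. dial stopped at 1 o'clock, clockwise (within 0.2 rad), drawer still shut (value of joint dial between 0.324 and 0.724 rad and velocity of joint dial between -0.15 and 0.15 rad/s and value of joint drawer below 0.015 m), for 0.2 s.
4. drawer pulled all the way out (over 62 of 70 mm) (value of joint drawer above 0.062 m), for 0.2 s.
At the end, for the whole second after the job is handed in: The drawer is out by more than 62 of its 70 mm, and the dial rests at 1 o'clock within 0.2 rad (0.324 to 0.724) (value of joint drawer above 0.062 m and value of joint dial between 0.324 and 0.724 rad and velocity of joint dial between -0.15 and 0.15 rad/s); the robot touches nothing.
It fails at once if dial run past the first number, 4 o'clock on its second coming, by more than 0.4 rad (value of joint dial above 8.778 rad).
It fails at once if dial run past the second number, 9 o'clock on its second coming, by more than 0.4 rad (value of joint dial below -1.971 rad).
It fails at once if drawer drawn out more than 15 mm while the dial is not within 0.3 rad of 1 o'clock (value of joint drawer above 0.015 m and not (value of joint dial between 0.224 and 0.824 rad)).
It fails at once if mug, remote control or spectacle case shifted by more than 20 mm (distance of any of mug, remote, spectacle_case from where it was at the start of the episode above 0.02 m).
It also fails if it takes over 67 s, if anything falls off the work surface, if the arm or the gripper's body presses on something with over 40 N, if the wrist force passes 120 N, or if a joint passes its speed limit or range.

ROBOT

A 6-joint arm with a two-finger parallel gripper is mounted at the origin on the work surface. World frame = base frame: x ahead of the robot, y to its left, z up, the work surface at z = 0. Lengths are in m, angles in rad, forces in N, time in s.
With the tool pointing down it reaches from about 0.375 to 0.975 m from the base axis. Payload 3.8 kg.
Tool frame: the origin (TCP) lies on the centre line of the jaws, within the pads' length; the fingertips stand 8 mm ahead of it and the grasp point (between the pads) lies 11 mm behind it; z points along the fingers, y is the direction in which the jaws open and shut (so a half turn about z gives the same grasp; the last joint's range is limited). The gripper opens to 85 mm and grips with 20 to 120 N. Pads are 22 mm wide; open, the fingers measure 114 mm over their backs; the gripper's body (76 mm by 85 mm) begins 54 mm behind the grasp point. The pads swing forward as they close: fully open they stand 13 mm farther back than shut.
Start: joints at [-0.037, 0.264, 1.604, -0, 1.274, -0.037], TCP at [0.675, -0, 0.239] pointing down, gripper open.
Joint ranges: [-2.63, 2.63], [-0.94, 2.18], [0.31, 2.57], [-1.31, 4.45], [0, 2.66], [-2.55, 2.55]. Speed limits (rad/s): [2.57, 2.57, 3.14, 3.14, 3.14, 3.14].

INTERFACE

Orientations are given as a rotation vector (axis times angle).
In Python, from workcell import * gives the robot as it stands.
- The arm moves only by the tool play_rows, never from a script. Its arguments are lists of equal length, an entry for each row: "slide": the shift along the tool's x, y, z in cm, a list of three; "delta_rot": the turn, a rotation vector about the tool's x, y, z in rad, a list of three. In form: {"slide": [[x, y, z], ...], "delta_rot": [[wx, wy, wz], ...]}. A call has 1 to 12 rows; each row is the pose to reach, as a shift and turn from the pose measured when the call began, along the tool's axes at that moment; what a row does not reach only later rows make up. A row lasts 1/12 s, in which the tool goes at most 41.7 mm and 7.16 degrees, less where a joint would pass 70% of its speed; a pose out of reach is approached as far as the arm can. A call with a gripper value outside its range is refused whole. "hand" is the opening, from 0 (shut) to 1 (fully open), set as the call begins (left out, the last holds). The fingers move at their own pace and stop on an object; "force" is the grip in N (left out, the last holds). Time passes only in rows, so rows that repeat a pose let the fingers close. It gives the time, the measured TCP pose, the force and the opening at its end, in the units of the state.
- read_state(): the state, without advancing time (a new reading comes with each control period).
- read_camera(name): name is "scene" or "side" or "wrist"; returns a dict with "image" (400x640x3 uint8, red, green, blue), "depth" (400x640 float32, m along the optical axis (not along the pixel's ray), 0 where there is no reading), "fovy" (degrees; the focal length in pixels is half the picture's height over the tangent of half this angle, whatever the lens; pixels are square), "cx", "cy" (the principal point, pixels), "world_from_camera" (4x4, takes a point from camera to world coordinates); the wrist camera has in their place "hand_eye" (4x4, takes a point from camera to tool coordinates, whose origin is the TCP and whose axes are the flange's). Camera axes: x right, y up, looking along -z (the intrinsics and any distortion apply to the point x, -y, -z); pixel columns grow to the right and rows downward; lengths in m; the calibration is good to about 2 mm. A picture is of the moment at which its call begins: read the wrist's pose just before it.
- finish_job(): hands the job in, once; it reports no verdict.
Trained networks look in a picture, given as the dict that the camera call returned (one of the last four; its "shot" number tells which), for a name from the list of things; names that differ only in an ending like _2 or _b are one class to them, and where a whole thing is asked for, a point or a joint stands for the part that bears it (a point fixed in the world has none). Each returns a list of dicts, best first, with "conf" (0 to 1); they miss things now and then, are a little off and sometimes report something else, mostly with a low value. They report only what shows in the picture. A call takes as long as a camera call.
- spot_in(target, picture): "bbox" ([centre column, centre row, width, height] in pixels, round what is visible of it).
- landmark_of(target, picture): "at" ([column, row] in pixels: a listed point, or the origin of a listed thing).
The state is a dict: "time": time; "q": joint angles; "joint_vel": joint speeds; "joint_torque": joint torques, N m; "tool_pos": TCP position; "tcp_rot": TCP orientation; "wrist_force": force on the tool from outside, world axes, zero at the start; "torque": the same for the moment, N m; "width": opening from 0.0 (shut) to 1.0 (fully open).
Only numpy, scipy, OpenCV 4.12 (cv2) and the standard library are available. Lean on these libraries where they do the work, as an engineer would, in place of code of your own. Each camera call takes 0.05 s, during which the arm holds its last target.

## Working session

There is one attempt and no reset: what is moved stays moved. The work goes in short steps, Python scripts to look and compute and a tool call to move; the robot and the scene stay as the last step left them, time stands still between calls to the robot, and variables do not carry over. Pictures are saved under pics/ and viewed, and the job is handed in when it is done.

Besides the shell and the picture viewer there is one more tool, called after "Emit:" as name(argument=value, ...) on one line, values as JSON. play_rows: Moves the arm, as the interface text tells. Its arguments: {"type":"object","properties":{"slide":{"type":"array"},"delta_rot":{"type":"array"},"hand":{"type":"number"},"force":{"type":"number"}},"required":["slide","delta_rot"]}

```bash
mkdir -p pics; ls; cat > h.py <<'E'
from workcell import *
import numpy as np, cv2
from scipy.spatial.transform import Rotation as R
def save(p,n): cv2.imwrite('pics/'+n,cv2.cvtColor(p['image'],cv2.COLOR_RGB2BGR))
def w_from(p,st=None):
    if 'world_from_camera' in p: return np.array(p['world_from_camera'])
    T=np.eye(4);T[:3,:3]=R.from_rotvec(st['tcp_rot']).as_matrix();T[:3,3]=st['tool_pos'];return T@np.array(p['hand_eye'])
def px2w(p,u,v,st=None,d=None):
    f=200/np.tan(np.radians(p['fovy'])/2)
    if d is None: d=p['depth'][int(round(v)),int(round(u))]
    c=np.array([(u-p['cx'])/f*d,-(v-p['cy'])/f*d,-d,1]);return (w_from(p,st)@c)[:3]
E
python3 - <<'E'
from h import *
st=read_state();print(st)
for n in ['scene','side','wrist']:
    p=read_camera(n);save(p,n+'0.png');print(n,{k:(v if not isinstance(v,np.ndarray) or v.size<20 else v.shape) for k,v in p.items()})
    for t in ['lockbox','dial_center','handle_mid','drawer_bar','mug','remote','spectacle_case']:
        l=landmark_of(t,p)[:1];b=spot_in(t,p)[:1];print(t,l,b)
        if l and n!='wrist': 
            try: print(px2w(p,*l[0]['at']))
            except Exception as e: print(e)
E
```

```text
pics
{'time': 0.0, 'q': array([-3.68963414e-02,  2.64754889e-01,  1.60543508e+00, -1.98465056e-06,
        1.27368652e+00, -3.69304970e-02]), 'joint_vel': array([ 0.00163245, -0.00017153, -0.00070279,  0.00178881,  0.00060117,
        0.00119769]), 'joint_torque': array([ 6.10465631e-04, -5.15121067e+01, -3.67308676e+01, -4.07824507e-05,
        1.31324201e-02,  1.46811578e-05]), 'tool_pos': array([6.74260470e-01, 2.72735381e-05, 2.37927853e-01]), 'tcp_rot': array([-2.22021986, -2.22029699,  0.00244224]), 'wrist_force': array([ 0.23471224, -0.47099028, -0.21255156]), 'torque': array([-0.0047495 , -0.00206527,  0.00421191]), 'width': 1.000454015812828}
scene {'image': (400, 640, 3), 'depth': (400, 640), 'fovy': 57.27792622152587, 'cx': 317.3219767209027, 'cy': 196.83295938999527, 'world_from_camera': array([[-0.10960785, -0.74581403,  0.657075  ,  1.05062045],
       [ 0.993937  , -0.07646609,  0.07900745,  0.16198872],
       [-0.00868091,  0.66175099,  0.74967344,  0.71022086],
       [ 0.        ,  0.        ,  0.        ,  1.        ]]), 'shot': 1}
lockbox [{'at': [314.2, 244.0], 
[... 2641 characters left out ...]
00,  0.00000000e+00,  0.00000000e+00,
         1.00000000e+00]]), 'shot': 3}
lockbox [{'at': [233.4, 83.5], 'conf': 0.69}] [{'bbox': [214.0, 104.8, 283.3, 209.6], 'conf': 0.81}]
dial_center [{'at': [228.9, 84.7], 'conf': 0.97}] [{'bbox': [214.1, 106.5, 288.6, 213.1], 'conf': 0.82}]
handle_mid [{'at': [225.4, 19.9], 'conf': 0.68}] [{'bbox': [229.1, 21.4, 49.7, 42.8], 'conf': 0.82}]
drawer_bar [{'at': [345.1, 91.5], 'conf': 0.79}] [{'bbox': [327.9, 87.9, 54.3, 173.9], 'conf': 0.73}]
mug [] []
remote [{'at': [256.7, 234.4], 'conf': 0.84}] [{'bbox': [253.2, 239.4, 124.0, 48.1], 'conf': 0.8}]
spectacle_case [{'at': [237.7, 87.3], 'conf': 0.71}] [{'bbox': [94.3, 121.3, 27.5, 146.3], 'conf': 0.91}]
```

View pics/scene0.png

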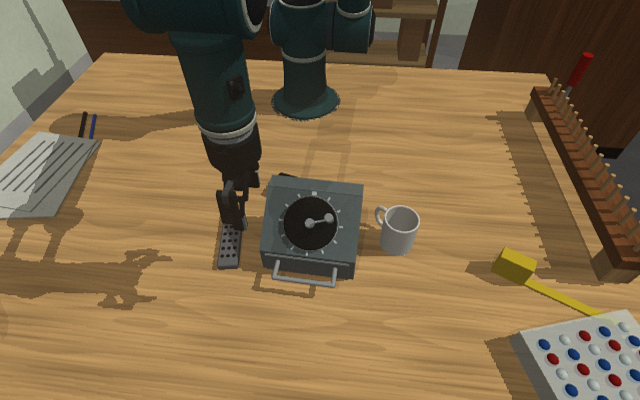

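View pics/side0.png

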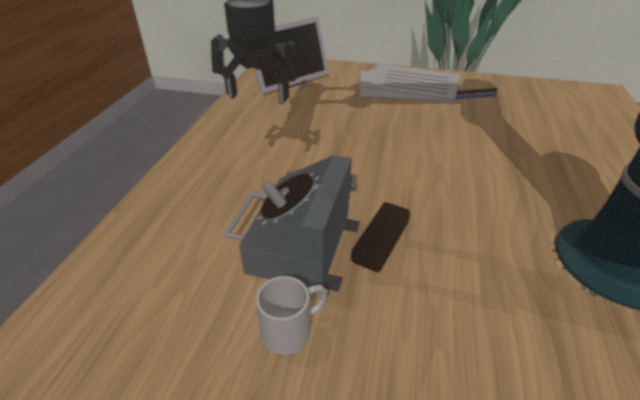

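View pics/wrist0.png

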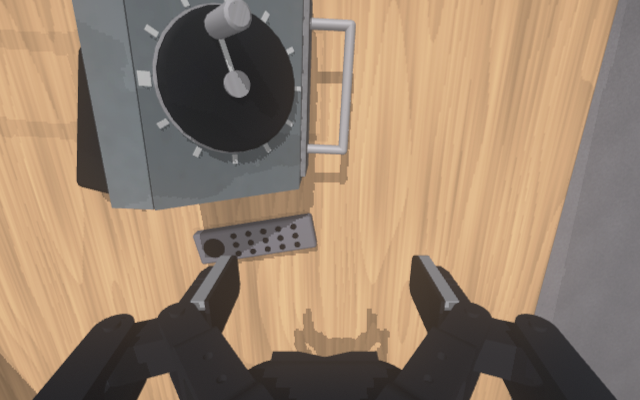

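The cameras agree with one another. The drawer bar at about (0.70, 0.09) lies beyond the dial at about (0.605, 0.095), so the front faces world +x, away from the robot. The text says it faces -y. I'll measure the box geometry properly from the point clouds.

```bash
cat > m.py <<'E'
from h import *
def cloud(p,st=None):
    f=200/np.tan(np.radians(p['fovy'])/2);d=p['depth']
    v,u=np.mgrid[0:400,0:640]
    c=np.stack([(u-p['cx'])/f*d,-(v-p['cy'])/f*d,-d,np.ones_like(d)],-1)
    P=c@w_from(p,st).T;P=P[...,:3].copy();P[d<=0]=np.nan;return P
E
python3 - <<'E'
from m import *
st=read_state()
for n in ['wrist','scene','side']:
    p=read_camera(n);P=cloud(p,st);q=P.reshape(-1,3);np.save(n+'_P.npy',P)
    c=np.array([.605,.095,.12]);q=q[np.all(np.isfinite(q),1)]
    q=q[(np.hypot(q[:,0]-c[0],q[:,1]-c[1])<.17)&(q[:,2]>.03)]
    # RANSAC planes
    rng=np.random.default_rng(0)
    best=None
    qs=q[rng.choice(len(q),min(4000,len(q)),False)]
    rem=qs
    for k in range(4):
        best=(0,)
        for i in range(600):
            a=rem[rng.choice(len(rem),3,False)];nn=np.cross(a[1]-a[0],a[2]-a[0]);l=np.linalg.norm(nn)
            if l<1e-5: continue
            nn/=l;s=np.abs((rem-a[0])@nn)<.002
            if s.sum()>best[0]: best=(s.sum(),s)
        s=best[1];r=rem[s];m=r.mean(0);nn=np.linalg.svd(r-m)[2][2];nn*=np.sign(nn[2])
        print(n,k,best[0],'n',nn.round(3),'tilt',np.degrees(np.arccos(nn[2])).round(1),'yaw',np.degrees(np.arctan2(nn[1],nn[0])).round(1),'mean',m.round(4),'off',(nn@m).round(4))
        rem=rem[~s]
        if len(rem)<100:break
    for t in ['dial_center','handle_mid','drawer_bar']:
        l=landmark_of(t,p)[:1]
        if l:
            print(t,l,px2w(p,*l[0]['at'],st=st).round(4))
E
```

```text
wrist 0 917 n [-0.002 -1.     0.018] tilt 88.9 yaw -90.1 mean [0.6699 0.0121 0.2953] off -0.0083
wrist 1 630 n [ 0.581 -0.028  0.813] tilt 35.6 yaw -2.7 mean [0.5956 0.0714 0.1092] off 0.433
wrist 2 621 n [ 0.578 -0.035  0.815] tilt 35.4 yaw -3.4 mean [0.6089 0.091  0.116 ] off 0.4436
wrist 3 497 n [-0.002  0.001  1.   ] tilt 0.1 yaw 155.6 mean [0.5251 0.0802 0.1463] off 0.1453
handle_mid [{'at': [226.7, 16.6], 'conf': 0.92}] [0.6165 0.1292 0.1675]
drawer_bar [{'at': [346.3, 91.7], 'conf': 0.87}] [0.6979 0.0887 0.0522]
scene 0 643 n [-0.997  0.048  0.054] tilt 86.9 yaw 177.2 mean [0.7118 0.0045 0.5125] off -0.6822
scene 1 601 n [ 0.583 -0.023  0.812] tilt 35.7 yaw -2.2 mean [0.6022 0.0952 0.1062] off 0.4353
scene 2 458 n [0.811 0.585 0.014] tilt 89.2 yaw 35.8 mean [0.6987 0.0278 0.4369] off 0.5889
scene 3 312 n [ 0.581 -0.015  0.814] tilt 35.5 yaw -1.5 mean [0.6147 0.0929 0.1132] off 0.4477
dial_center [{'at': [311.1, 224.7], 'conf': 0.63}] [0.6108 0.0958 0.1223]
handle_mid [{'at': [329.6, 215.6], 'conf': 0.4}] [0.6196 0.1331 0.1675]
drawer_bar [{'at': [302.9, 280.1], 'conf': 0.83}] [0.6986 0.0886 0.0547]
side 0 811 n [0.042 0.999 0.002] tilt 89.9 yaw 87.6 mean [0.5701 0.1946 0.0806] off 0.2184
side 1 430 n [ 0.578 -0.028  0.815] tilt 35.4 yaw -2.8 mean [0.5908 0.1219 0.1137] off 0.4309
side 2 354 n [-0.022 -1.     0.009] tilt 89.5 yaw -91.3 mean [0.6588 0.0115 0.3173] off -0.0232
side 3 357 n [0.008 0.    1.   ] tilt 0.4 yaw 0.8 mean [0.5285 0.1093 0.146 ] off 0.15
dial_center [{'at': [286.3, 189.8], 'conf': 0.77}] [0.6007 0.0956 0.1271]
handle_mid [{'at': [271.5, 190.0], 'conf': 0.86}] [0.6114 0.138  0.1575]
drawer_bar [{'at': [239.6, 213.0], 'conf': 0.74}] [0.6968 0.095  0.0522]
```

```bash
cat > dial.py <<'E'
from m import *
from scipy.optimize import least_squares
yaw=np.radians(-2.4)
Rz=R.from_euler('z',yaw).as_matrix()
def fr(p35=35):
    s,c=np.sin(np.radians(35)),np.cos(np.radians(35))
    n=Rz@[s,0,c]; up=Rz@[-c,0,s]; right=Rz@[0,1,0]
    return n,up,right
n,up,right=fr()
E
python3 - <<'E'
from dial import *
st=read_state()
for k in ['wrist','scene','side']:
    p=read_camera(k);P=cloud(p,st);I=p['image'].astype(int)
    c0=np.array([.609,.095,.117])
    D=P-c0; h=D@n; a=D@right; b=D@up; r=np.hypot(a,b)
    dark=(I.max(2)<45)&(abs(h)<.012)&(r<.068)
    h0=np.median(h[dark]); 
    dark&=abs(h-h0)<.003
    pts=np.stack([a,b],-1)[dark].astype(np.float32)
    # circle R=55 fit to hull
    hull=cv2.convexHull(pts)[:,0]
    f=least_squares(lambda x:np.hypot(*(hull-x[:2]).T)-x[2],[0,0,.055],loss='soft_l1',f_scale=.001)
    f2=least_squares(lambda x:np.hypot(*(hull-x).T)-.055,[0,0],loss='soft_l1',f_scale=.001)
    C=c0+f2.x[0]*right+f2.x[1]*up+h0*n
    print(k,dark.sum(),'h0',h0.round(4),f.x.round(4),'C',C.round(4))
    D=P-C;hh=D@n;a=D@right;b=D@up;r=np.hypot(a,b)
    m=(hh>.01)&(hh<.052)&(r<.06)&(r>.02)
    if m.sum()>10:
        pts=np.stack([a,b],-1)[m]
        print(' handle pts',m.sum(),'mean',pts.mean(0).round(4),'max h',np.percentile(hh[m],98).round(4))
        f=least_squares(lambda x:np.hypot(*(pts-x).T)-.009,pts.mean(0)*1.05,loss='soft_l1',f_scale=.001)
        top=(hh>.043)&m
        print(' fit',f.x.round(4),np.hypot(*f.x).round(4),'ang',np.arctan2(f.x[0],f.x[1]).round(3),'top',top.sum(),np.stack([a,b],-1)[top].mean(0).round(4))
    m=(hh>.003)&(r<.018);print(' hub',m.sum(),np.percentile(hh[m],[50,95]).round(4) if m.sum() else '')
E
```

```text
wrist 10729 h0 -0.0006 [-0.0048  0.0057  0.0513] C [0.6054 0.0934 0.1187]
 handle pts 1262 mean [0.0368 0.0162] max h 0.0482
 fit [0.0389 0.0126] 0.0409 ang 1.257 top 728 [0.038 0.014]
 hub 502 [0.0041 0.0052]
scene 1930 h0 0.0002 [-0.0033  0.0051  0.0535] C [0.6047 0.0918 0.1201]
 handle pts 81 mean [0.04   0.0128] max h 0.0494
 fit [0.0387 0.0134] 0.041 ang 1.238 top 69 [0.0391 0.0134]
 hub 59 [0.0043 0.0056]
side 604 h0 -0.001 [0.0041 0.0083 0.0502] C [0.6044 0.0957 0.119 ]
 handle pts 258 mean [0.0411 0.0154] max h 0.0476
 fit [0.0478 0.0212] 0.0523 ang 1.154 top 50 [0.0394 0.0139]
 hub 39 [0.0043 0.0051]
```

```bash
cat >> dial.py <<'E'
C=np.array([.605,.093,.119]); rad=.041
Rt=np.stack([right,-up,-n],1)
def pose(th,h,r=None):
    r=rad if r is None else r
    return C+r*(np.sin(th)*right+np.cos(th)*up)+h*n
def rel(pos,Rm,st=None):
    st=st or read_state();R0=R.from_rotvec(st['tcp_rot']).as_matrix()
    return (R0.T@(pos-st['tool_pos'])*100).round(2).tolist(), R.from_matrix(R0.T@Rm).as_rotvec().round(3).tolist()
E
python3 - <<'E'
from dial import *
print(read_state()['time'],pose(1.25,.12),rel(pose(1.25,.12),Rt))
E
```

```text
3.0 [0.66481723 0.12943544 0.22471357] ([12.94, -1.02, 1.45], [0.611, 0.013, 0.041])
```

Emit:
play_rows(slide=[[2, 0, 0.2], [5, -0.2, 0.5], [8, -0.5, 0.8], [11, -0.8, 1.2], [12.94, -1.02, 1.45], [12.94, -1.02, 1.45], [12.94, -1.02, 1.45], [12.94, -1.02, 1.45]], delta_rot=[[0.1, 0, 0.01], [0.22, 0, 0.02], [0.34, 0.01, 0.03], [0.45, 0.01, 0.04], [0.56, 0.013, 0.041], [0.611, 0.013, 0.041], [0.611, 0.013, 0.041], [0.611, 0.013, 0.041]], hand=0.6, force=30)

```text
time: 3.67
tool_pos: [0.665, 0.1294, 0.2228]
tcp_rot: [-1.906, -1.828, 0.578]
wrist_force: [-0.4, 0.3, 0.5]
width: 0.597
```

```bash
python3 - <<'E'
from dial import *
st=read_state();print(st['time'],st['q'].round(2),rel(pose(1.25,.12),Rt,st),'down',rel(pose(1.25,.02),Rt,st))
p=read_camera('wrist');save(p,'w1.png')
P=cloud(p,st);D=P-C;hh=D@n;a=D@right;b=D@up;r=np.hypot(a,b)
m=(hh>.042)&(hh<.053)&(r<.06)&(r>.02)
x=np.stack([a,b],-1)[m];print(m.sum(),x.mean(0),(x.min(0)+x.max(0))/2,np.median(hh[m]))
E
```

```text
3.6667 [0.11 0.68 1.15 0.09 1.91 0.16] ([0.01, -0.13, -0.15], [-0.001, 0.0, -0.001]) down ([0.01, -0.11, 9.85], [-0.001, 0.0, -0.001])
431 [0.04020919 0.01246741] [0.03962518 0.01251478] 0.046604575751664636
```

View pics/w1.png

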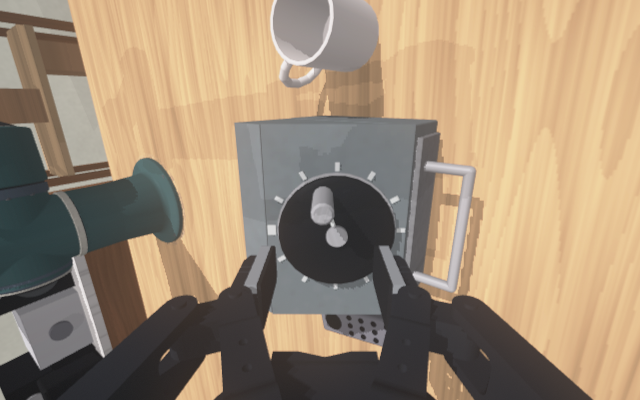

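The wrist view is clear. The roller end is at about (322,205) and the hub at (337,236), with the wide 12 mark at (272,230), the 3 mark at (337,167) and the 6 mark at (402,231). I'll refine the centre from these marks.

```bash
python3 - <<'E'
from dial import *
st=read_state();p=read_camera('wrist');P=cloud(p,st);I=p['image'].astype(int)
D=P-C;h=D@n;a=D@right;b=D@up;r=np.hypot(a,b)
m=(I.min(2)>150)&(abs(h+.013)<.005)&(r>.054)&(r<.072)
num,lab,s,cen=cv2.connectedComponentsWithStats(m.astype(np.uint8))
pts=[]
for i in range(1,num):
    if s[i,4]>=6:
        k=lab==i;x=np.array([a[k].mean(),b[k].mean()]);pts.append(x);print(cen[i].round(0),s[i,4],x.round(4),np.hypot(*x).round(4),(np.arctan2(*x)/.5236).round(2),h[k].mean().round(4))
pts=np.array(pts)
f=least_squares(lambda x:np.hypot(*(pts-x[:2]).T)-.062,[0,0],loss='soft_l1',f_scale=.001);print('c off',f.x)
f=least_squares(lambda x:np.hypot(*(pts-x[:2]).T)-x[2],[0,0,.062],loss='soft_l1',f_scale=.001);print('c off',f.x)
for q in pts: print((np.arctan2(*(q-f.x[:2]))/.5236).round(2),end=' ')
hub=(h>.002)&(h<.008)&(r<.02)&(I.min(2)>70);print('hub',hub.sum(),a[hub].mean(),b[hub].mean())
E
```

```text
[338. 166.] 40 [ 0.0633 -0.0002] 0.0633 3.01 -0.0113
[303. 174.] 40 [0.055  0.0312] 0.0632 2.01 -0.0114
[371. 175.] 47 [ 0.0545 -0.0313] 0.0629 4.0 -0.0116
[309. 185.] 133 [0.0451 0.0262] 0.0521 1.99 -0.0107
[364. 179.] 11 [ 0.0507 -0.0245] 0.0563 3.86 -0.0101
[380. 191.] 20 [ 0.0395 -0.0395] 0.0559 4.5 -0.01
[279. 198.] 44 [0.032  0.0541] 0.0629 1.02 -0.0117
[394. 198.] 47 [ 0.0316 -0.054 ] 0.0626 4.99 -0.0114
[279. 221.] 9 [0.0092 0.0557] 0.0564 0.31 -0.0109
[272. 229.] 97 [0.0006 0.0626] 0.0626 0.02 -0.0117
[401. 229.] 39 [ 0.0005 -0.063 ] 0.063 5.99 -0.0113
[282. 257.] 39 [-0.0303  0.0545] 0.0624 -0.97 -0.0118
[305. 278.] 29 [-0.0547  0.0321] 0.0634 -1.98 -0.0119
[367. 278.] 15 [-0.0546 -0.0317] 0.0631 -4.0 -0.0111
[335. 286.] 15 [-0.0639  0.0004] 0.0639 -2.99 -0.0115
c off [-0.00128704 -0.00019906]
c off [-0.00091685 -0.00020428  0.06253514]
3.0 2.02 3.98 2.0 3.84 4.47 1.04 4.96 0.34 0.04 5.96 -0.94 -1.97 -4.01 -2.98 hub 350 0.0005968387933060201 -0.00017619609183948674
```

Emit:
play_rows(slide=[[0, -0.1, 2.5], [0, -0.1, 5.5], [0, -0.1, 8], [0, -0.1, 9.4], [0, -0.1, 9.6], [0, -0.1, 9.6]], delta_rot=[[0, 0, 0], [0, 0, 0], [0, 0, 0], [0, 0, 0], [0, 0, 0], [0, 0, 0]])

```text
time: 4.27
tool_pos: [0.6087, 0.1305, 0.1487]
tcp_rot: [-1.91, -1.829, 0.573]
wrist_force: [-0.4, -0.5, -0.1]
width: 0.606
```

Emit:
play_rows(slide=[[0, 0, 0], [0, 0, 0], [0, 0, 0], [0, 0, 0], [0, 0, 0], [0, 0, 0]], delta_rot=[[0, 0, 0], [0, 0, 0], [0, 0, 0], [0, 0, 0], [0, 0, 0], [0, 0, 0]], hand=0, force=30)

```text
time: 4.77
tool_pos: [0.6106, 0.1304, 0.1508]
tcp_rot: [-1.913, -1.831, 0.569]
wrist_force: [3.4, -0.9, 7.0]
width: 0.199
```

```bash
cat >> dial.py <<'E'
def loc(st=None):
    st=st or read_state();D=st['tool_pos']-C
    a,b,h=D@right,D@up,D@n
    W=st['wrist_force'];
    return dict(t=round(st['time'],2),ab=(round(a*1000,1),round(b*1000,1)),h=round(h*1000,1),r=round(np.hypot(a,b)*1000,1),ang=round(np.arctan2(a,b),3),F=(round(W@right,1),round(W@up,1),round(W@n,1)),w=round(st['width'],3))
def arc(t0,t1,N,h=.0205,slow=True):
    st=read_state()
    out=[]
    for i in range(1,N+1):
        s=i/N
        out.append(rel(pose(t0+(t1-t0)*s,h),Rt,st))
    print('slide',[[round(x,2) for x in o[0]] for o in out]);print('rot',out[-1][1])
E
python3 - <<'E'
from dial import *
print(loc())
p=read_camera('wrist');save(p,'w2.png')
E
```

```text
{'t': 4.77, 'ab': (np.float64(37.6), np.float64(14.9)), 'h': np.float64(28.3), 'r': np.float64(40.4), 'ang': np.float64(1.193), 'F': (np.float64(-0.8), np.float64(1.2), np.float64(7.7)), 'w': 0.199}
```

View pics/w2.png

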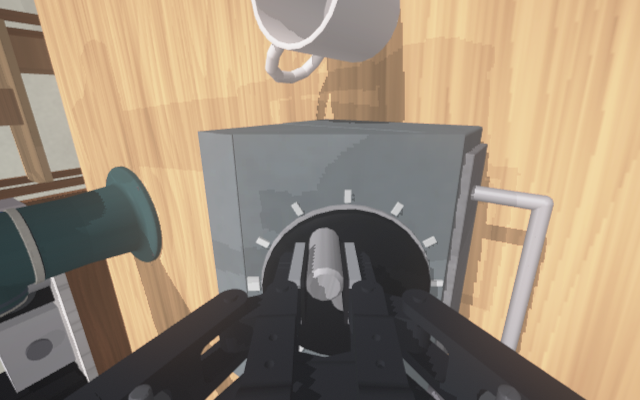

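```bash
python3 - <<'E'
from dial import *
arc(1.2,3.4,12,h=.028)
E
```

```text
slide [[0.27, 0.73, 0.04], [0.34, 1.48, 0.04], [0.28, 2.23, 0.05], [0.08, 2.95, 0.05], [-0.25, 3.62, 0.06], [-0.69, 4.23, 0.06], [-1.24, 4.74, 0.07], [-1.88, 5.14, 0.07], [-2.57, 5.43, 0.07], [-3.31, 5.58, 0.07], [-4.06, 5.59, 0.07], [-4.8, 5.47, 0.07]]
rot [0.008, -0.001, -0.001]
```

Emit:
play_rows(slide=[[0.27, 0.73, 0.04], [0.34, 1.48, 0.04], [0.28, 2.23, 0.05], [0.08, 2.95, 0.05], [-0.25, 3.62, 0.06], [-0.69, 4.23, 0.06], [-1.24, 4.74, 0.07], [-1.88, 5.14, 0.07], [-2.57, 5.43, 0.07], [-3.31, 5.58, 0.07], [-4.06, 5.59, 0.07], [-4.8, 5.47, 0.07]], delta_rot=[[0.004, 0, 0], [0.008, 0, 0], [0.008, 0, 0], [0.008, 0, 0], [0.008, 0, 0], [0.008, 0, 0], [0.008, 0, 0], [0.008, 0, 0], [0.008, 0, 0], [0.008, 0, 0], [0.008, 0, 0], [0.008, 0, 0]])

```text
time: 5.82
tool_pos: [0.6533, 0.0814, 0.1194]
tcp_rot: [-1.906, -1.825, 0.574]
wrist_force: [-2.8, 2.1, 5.4]
width: 0.197
```

```bash
python3 - <<'E'
from dial import *
print(loc());arc(3.3,6.1,12,h=.027)
p=read_camera('side');save(p,'s3.png')
E
```

```text
{'t': 5.82, 'ab': (np.float64(-9.5), np.float64(-39.7)), 'h': np.float64(28.3), 'r': np.float64(40.8), 'ang': np.float64(-2.906), 'F': (np.float64(2.0), np.float64(5.4), np.float64(2.8)), 'w': 0.197}
slide [[-0.61, -0.18, 0.13], [-1.45, -0.65, 0.13], [-2.15, -1.29, 0.12], [-2.69, -2.08, 0.12], [-3.02, -2.97, 0.12], [-3.15, -3.92, 0.13], [-3.05, -4.87, 0.13], [-2.73, -5.77, 0.13], [-2.22, -6.57, 0.13], [-1.53, -7.23, 0.14], [-0.71, -7.72, 0.14], [0.2, -8.0, 0.15]]
rot [-0.002, -0.004, -0.0]
```

View pics/s3.png

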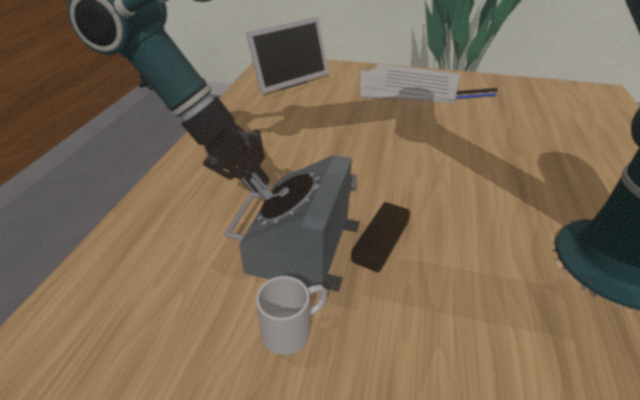

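The handle is following, and the tracked angle of 3.38 rad matches the side view. I'll carry on.

Emit:
play_rows(slide=[[-0.61, -0.18, 0.08], [-1.45, -0.65, 0.08], [-2.15, -1.29, 0.08], [-2.69, -2.08, 0.08], [-3.02, -2.97, 0.08], [-3.15, -3.92, 0.08], [-3.05, -4.87, 0.08], [-2.73, -5.77, 0.08], [-2.22, -6.57, 0.08], [-1.53, -7.23, 0.08], [-0.71, -7.72, 0.08], [0.2, -8.0, 0.08]], delta_rot=[[0, -0.004, 0], [0, -0.004, 0], [0, -0.004, 0], [0, -0.004, 0], [0, -0.004, 0], [0, -0.004, 0], [0, -0.004, 0], [0, -0.004, 0], [0, -0.004, 0], [0, -0.004, 0], [0, -0.004, 0], [0, -0.004, 0]])

```text
time: 6.87
tool_pos: [0.5874, 0.0846, 0.1656]
tcp_rot: [-1.909, -1.827, 0.58]
wrist_force: [5.5, -0.7, 3.0]
width: 0.202
```

```bash
python3 - <<'E'
from dial import *
l=loc();print(l);arc(l['ang'],2.094,10,h=.027)
E
```

```text
{'t': 6.87, 'ab': (np.float64(-9.1), np.float64(40.8)), 'h': np.float64(28.3), 'r': np.float64(41.8), 'ang': np.float64(-0.22), 'F': (np.float64(-0.5), np.float64(-2.8), np.float64(5.6)), 'w': 0.202}
slide [[0.96, -0.02, 0.13], [1.9, 0.1, 0.12], [2.79, 0.43, 0.12], [3.57, 0.95, 0.12], [4.22, 1.64, 0.12], [4.69, 2.47, 0.12], [4.96, 3.37, 0.12], [5.02, 4.32, 0.12], [4.85, 5.25, 0.12], [4.48, 6.12, 0.12]]
rot [-0.0, 0.002, -0.002]
```

Emit:
play_rows(slide=[[0.96, -0.02, 0.08], [1.9, 0.1, 0.08], [2.79, 0.43, 0.08], [3.57, 0.95, 0.08], [4.22, 1.64, 0.08], [4.69, 2.47, 0.08], [4.96, 3.37, 0.08], [5.02, 4.32, 0.08], [4.85, 5.25, 0.08], [4.6, 5.85, 0.08], [4.48, 6.12, 0.08], [4.48, 6.12, 0.08]], delta_rot=[[0, 0, 0], [0, 0, 0], [0, 0, 0], [0, 0, 0], [0, 0, 0], [0, 0, 0], [0, 0, 0], [0, 0, 0], [0, 0, 0], [0, 0, 0], [0, 0, 0], [0, 0, 0]])

```text
time: 7.87
tool_pos: [0.6395, 0.126, 0.1303]
tcp_rot: [-1.91, -1.827, 0.582]
wrist_force: [5.0, -4.7, 7.9]
width: 0.199
```

```bash
python3 - <<'E'
from dial import *
l=loc();print(l,'target',pose(2.094,.028)-C);print(rel(pose(2.094,.028),Rt))
p=read_camera('wrist');save(p,'w4.png')
p=read_camera('scene');save(p,'c4.png')
E
```

```text
{'t': 7.87, 'ab': (np.float64(34.4), np.float64(-20.6)), 'h': np.float64(28.3), 'r': np.float64(40.1), 'ang': np.float64(2.111), 'F': (np.float64(-4.5), np.float64(0.3), np.float64(9.5)), 'w': 0.199} target [0.03429968 0.03410874 0.01118599]
([0.11, -0.02, 0.03], [-0.001, 0.004, -0.003])
```

View pics/w4.png

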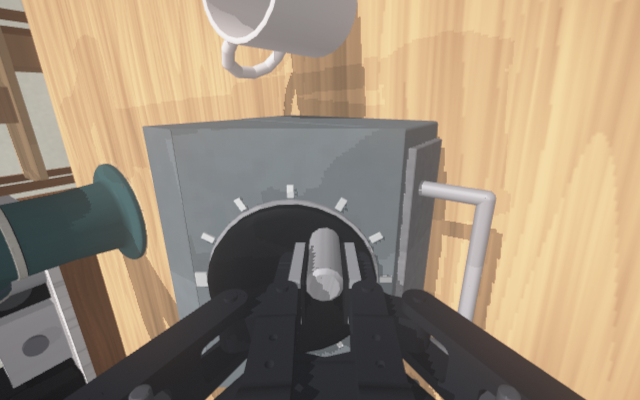

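View pics/c4.png

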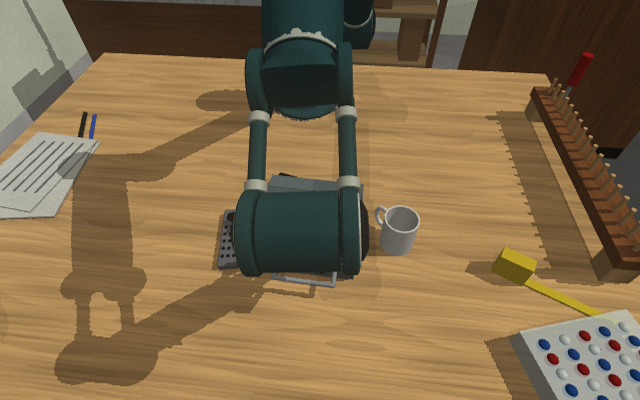

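The roller, at (325,262) in the wrist view, is still between the jaws. The angle reads 2.11 (8.39 in total), so I'll pause here.

Emit:
play_rows(slide=[[0, 0, 0], [0, 0, 0], [0, 0, 0], [0, 0, 0], [0, 0, 0], [0, 0, 0], [0, 0, 0]], delta_rot=[[0, 0, 0], [0, 0, 0], [0, 0, 0], [0, 0, 0], [0, 0, 0], [0, 0, 0], [0, 0, 0]])

```text
time: 8.55
tool_pos: [0.6394, 0.1261, 0.1305]
tcp_rot: [-1.91, -1.828, 0.584]
wrist_force: [2.7, -2.9, 4.0]
width: 0.198
```

```bash
python3 - <<'E'
from dial import *
l=loc();print(l);arc(2.1,2.1-2.76,12,h=.0275)
E
```

```text
{'t': 8.55, 'ab': (np.float64(34.5), np.float64(-20.4)), 'h': np.float64(28.3), 'r': np.float64(40.1), 'ang': np.float64(2.104), 'F': (np.float64(-2.7), np.float64(-0.1), np.float64(4.9)), 'w': 0.198}
slide [[0.46, -0.83, 0.08], [0.63, -1.75, 0.08], [0.59, -2.69, 0.08], [0.33, -3.6, 0.09], [-0.13, -4.42, 0.09], [-0.77, -5.12, 0.09], [-1.54, -5.65, 0.1], [-2.42, -5.99, 0.1], [-3.35, -6.12, 0.11], [-4.29, -6.04, 0.11], [-5.18, -5.74, 0.12], [-5.98, -5.25, 0.12]]
rot [-0.001, 0.005, -0.004]
```

Emit:
play_rows(slide=[[0.46, -0.83, 0.08], [0.63, -1.75, 0.08], [0.59, -2.69, 0.08], [0.33, -3.6, 0.08], [-0.13, -4.42, 0.08], [-0.77, -5.12, 0.08], [-1.54, -5.65, 0.08], [-2.42, -5.99, 0.08], [-3.35, -6.12, 0.08], [-4.29, -6.04, 0.08], [-5.18, -5.74, 0.08], [-5.98, -5.25, 0.08]], delta_rot=[[0, 0.004, -0.003], [0, 0.004, -0.003], [0, 0.004, -0.003], [0, 0.004, -0.003], [0, 0.004, -0.003], [0, 0.004, -0.003], [0, 0.004, -0.003], [0, 0.004, -0.003], [0, 0.004, -0.003], [0, 0.004, -0.003], [0, 0.004, -0.003], [0, 0.004, -0.003]])

```text
time: 9.55
tool_pos: [0.5927, 0.0683, 0.1613]
tcp_rot: [-1.905, -1.827, 0.58]
wrist_force: [3.0, 1.0, 7.9]
width: 0.201
```

```bash
python3 - <<'E'
from dial import *
l=loc();print(l);arc(l['ang'],l['ang']-2.76,12,h=.0275)
E
```

```text
{'t': 9.55, 'ab': (np.float64(-25.2), np.float64(33.5)), 'h': np.float64(28.2), 'r': np.float64(41.9), 'ang': np.float64(-0.644), 'F': (np.float64(1.1), np.float64(2.1), np.float64(8.1)), 'w': 0.201}
slide [[-0.63, 0.72, 0.07], [-1.14, 1.51, 0.07], [-1.47, 2.39, 0.07], [-1.58, 3.32, 0.06], [-1.48, 4.26, 0.06], [-1.17, 5.15, 0.06], [-0.66, 5.94, 0.05], [0.01, 6.6, 0.05], [0.82, 7.08, 0.05], [1.71, 7.37, 0.05], [2.65, 7.45, 0.05], [3.58, 7.31, 0.05]]
rot [-0.003, 0.001, -0.0]
```

Emit:
play_rows(slide=[[-0.63, 0.72, 0.06], [-1.14, 1.51, 0.06], [-1.47, 2.39, 0.06], [-1.58, 3.32, 0.06], [-1.48, 4.26, 0.06], [-1.17, 5.15, 0.06], [-0.66, 5.94, 0.06], [0.01, 6.6, 0.06], [0.82, 7.08, 0.06], [1.71, 7.37, 0.06], [2.65, 7.45, 0.06], [3.58, 7.31, 0.06]], delta_rot=[[-0.003, 0, 0], [-0.003, 0, 0], [-0.003, 0, 0], [-0.003, 0, 0], [-0.003, 0, 0], [-0.003, 0, 0], [-0.003, 0, 0], [-0.003, 0, 0], [-0.003, 0, 0], [-0.003, 0, 0], [-0.003, 0, 0], [-0.003, 0, 0]])

```text
time: 10.55
tool_pos: [0.6536, 0.1015, 0.1197]
tcp_rot: [-1.906, -1.828, 0.58]
wrist_force: [1.7, -3.3, 10.7]
width: 0.203
```

```bash
python3 - <<'E'
from dial import *
l=loc();print(l);arc(l['ang'],l['ang']-2.76,12,h=.0275)
E
```

```text
{'t': 10.55, 'ab': (np.float64(10.5), np.float64(-39.1)), 'h': np.float64(28.3), 'r': np.float64(40.5), 'ang': np.float64(2.879), 'F': (np.float64(-3.2), np.float64(4.6), np.float64(9.8)), 'w': 0.203}
slide [[0.89, -0.29, 0.07], [1.66, -0.83, 0.07], [2.29, -1.53, 0.07], [2.74, -2.36, 0.08], [3.0, -3.26, 0.08], [3.04, -4.2, 0.08], [2.86, -5.13, 0.08], [2.48, -5.99, 0.08], [1.91, -6.74, 0.08], [1.19, -7.34, 0.09], [0.35, -7.76, 0.09], [-0.57, -7.98, 0.09]]
rot [-0.002, 0.002, -0.0]
```

Emit:
play_rows(slide=[[0.89, -0.29, 0.06], [1.66, -0.83, 0.06], [2.29, -1.53, 0.06], [2.74, -2.36, 0.06], [3.0, -3.26, 0.06], [3.04, -4.2, 0.06], [2.86, -5.13, 0.06], [2.48, -5.99, 0.06], [1.91, -6.74, 0.06], [1.19, -7.34, 0.06], [0.35, -7.76, 0.06], [-0.57, -7.98, 0.06]], delta_rot=[[-0.002, 0.002, 0], [-0.002, 0.002, 0], [-0.002, 0.002, 0], [-0.002, 0.002, 0], [-0.002, 0.002, 0], [-0.002, 0.002, 0], [-0.002, 0.002, 0], [-0.002, 0.002, 0], [-0.002, 0.002, 0], [-0.002, 0.002, 0], [-0.002, 0.002, 0], [-0.002, 0.002, 0]])

```text
time: 11.55
tool_pos: [0.5878, 0.0991, 0.1657]
tcp_rot: [-1.907, -1.829, 0.574]
wrist_force: [5.1, 1.3, 4.9]
width: 0.196
```

```bash
python3 - <<'E'
from dial import *
l=loc();print(l);arc(l['ang'],-1.571,9,h=.0275)
E
```

```text
{'t': 11.55, 'ab': (np.float64(5.4), np.float64(41.1)), 'h': np.float64(28.3), 'r': np.float64(41.5), 'ang': np.float64(0.13), 'F': (np.float64(1.5), np.float64(-1.3), np.float64(6.9)), 'w': 0.196}
slide [[-0.78, 0.02, 0.07], [-1.54, 0.14, 0.07], [-2.27, 0.4, 0.07], [-2.94, 0.79, 0.07], [-3.52, 1.3, 0.07], [-4.0, 1.91, 0.07], [-4.35, 2.6, 0.07], [-4.57, 3.34, 0.07], [-4.64, 4.11, 0.07]]
rot [0.001, -0.001, 0.001]
```

Emit:
play_rows(slide=[[-0.78, 0.02, 0.06], [-1.54, 0.14, 0.06], [-2.27, 0.4, 0.06], [-2.94, 0.79, 0.06], [-3.52, 1.3, 0.06], [-4.0, 1.91, 0.06], [-4.35, 2.6, 0.06], [-4.57, 3.34, 0.06], [-4.63, 3.85, 0.06], [-4.64, 4.11, 0.06], [-4.64, 4.11, 0.06], [-4.64, 4.11, 0.06]], delta_rot=[[0, 0, 0], [0, 0, 0], [0, 0, 0], [0, 0, 0], [0, 0, 0], [0, 0, 0], [0, 0, 0], [0, 0, 0], [0, 0, 0], [0, 0, 0], [0, 0, 0], [0, 0, 0]])

```text
time: 12.55
tool_pos: [0.6199, 0.0505, 0.1417]
tcp_rot: [-1.908, -1.829, 0.575]
wrist_force: [5.0, -1.9, 5.8]
width: 0.196
```

```bash
python3 - <<'E'
from dial import *
l=loc();print(l)
p=read_camera('wrist');save(p,'w5.png')
E
```

```text
{'t': 12.55, 'ab': (np.float64(-41.8), np.float64(-0.6)), 'h': np.float64(28.2), 'r': np.float64(41.8), 'ang': np.float64(-1.586), 'F': (np.float64(-1.7), np.float64(-0.9), np.float64(7.7)), 'w': 0.196}
```

View pics/w5.png

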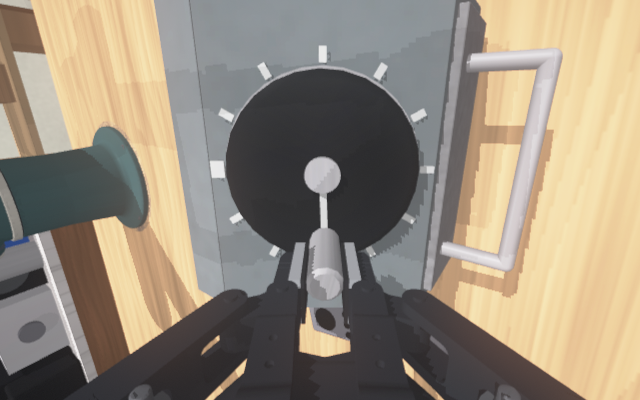

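The white line runs from the hub (322,175) straight to the roller (325,262), directly opposite the 3 o'clock mark, so the handle is at 9 o'clock. I'll pause here too.

Emit:
play_rows(slide=[[0, 0, 0], [0, 0, 0], [0, 0, 0], [0, 0, 0], [0, 0, 0], [0, 0, 0], [0, 0, 0]], delta_rot=[[0, 0, 0], [0, 0, 0], [0, 0, 0], [0, 0, 0], [0, 0, 0], [0, 0, 0], [0, 0, 0]])

```text
time: 13.18
tool_pos: [0.6199, 0.0505, 0.1417]
tcp_rot: [-1.908, -1.829, 0.575]
wrist_force: [4.0, -0.2, 5.1]
width: 0.193
```

```bash
python3 - <<'E'
from dial import *
l=loc();print(l);arc(l['ang'],.524,10,h=.0275)
E
```

```text
{'t': 13.18, 'ab': (np.float64(-41.9), np.float64(-0.6)), 'h': np.float64(28.2), 'r': np.float64(41.9), 'ang': np.float64(-1.585), 'F': (np.float64(-0.1), np.float64(-0.4), np.float64(6.4)), 'w': 0.193}
slide [[0.17, -0.86, 0.06], [0.42, -1.69, 0.06], [0.85, -2.44, 0.06], [1.42, -3.08, 0.06], [2.11, -3.6, 0.06], [2.9, -3.95, 0.06], [3.74, -4.14, 0.06], [4.61, -4.14, 0.06], [5.45, -3.96, 0.06], [6.24, -3.61, 0.06]]
rot [0.001, -0.0, 0.0]
```

Emit:
play_rows(slide=[[0.17, -0.86, 0.06], [0.42, -1.69, 0.06], [0.85, -2.44, 0.06], [1.42, -3.08, 0.06], [2.11, -3.6, 0.06], [2.9, -3.95, 0.06], [3.74, -4.14, 0.06], [4.61, -4.14, 0.06], [5.45, -3.96, 0.06], [6, -3.72, 0.06], [6.24, -3.61, 0.06], [6.24, -3.61, 0.06]], delta_rot=[[0, 0, 0], [0, 0, 0], [0, 0, 0], [0, 0, 0], [0, 0, 0], [0, 0, 0], [0, 0, 0], [0, 0, 0], [0, 0, 0], [0, 0, 0], [0, 0, 0], [0, 0, 0]])

```text
time: 14.18
tool_pos: [0.5933, 0.1147, 0.1624]
tcp_rot: [-1.908, -1.831, 0.574]
wrist_force: [5.2, -0.4, 6.5]
width: 0.191
```

Emit:
play_rows(slide=[[0, 0, 0], [0, 0, 0], [0, 0, 0], [0, 0, 0], [0, 0, 0], [0, 0, 0], [0, 0, 0]], delta_rot=[[0, 0, 0], [0, 0, 0], [0, 0, 0], [0, 0, 0], [0, 0, 0], [0, 0, 0], [0, 0, 0]])

```text
time: 14.77
tool_pos: [0.5934, 0.1147, 0.1623]
tcp_rot: [-1.908, -1.831, 0.574]
wrist_force: [4.0, 0.0, 5.6]
width: 0.197
```

```bash
python3 - <<'E'
from dial import *
l=loc();print(l)
p=read_camera('side');save(p,'s6.png')
E
```

```text
{'t': 14.77, 'ab': (np.float64(21.2), np.float64(35.1)), 'h': np.float64(28.3), 'r': np.float64(41.0), 'ang': np.float64(0.543), 'F': (np.float64(0.2), np.float64(-0.1), np.float64(6.9)), 'w': 0.197}
```

View pics/s6.png

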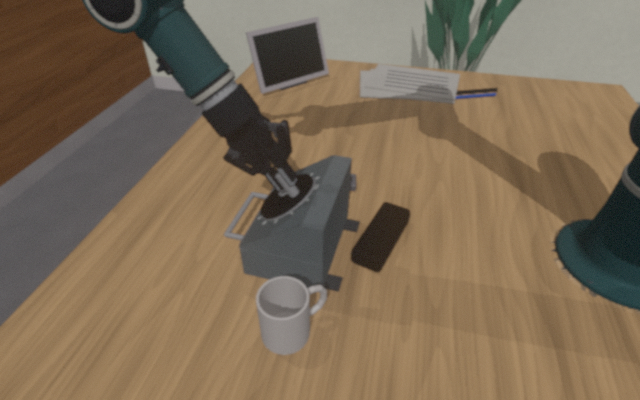

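Emit:
play_rows(slide=[[0, 0, 0], [0, 0, 0], [0, 0, 0], [0, 0, 0]], delta_rot=[[0, 0, 0], [0, 0, 0], [0, 0, 0], [0, 0, 0]], hand=0.5)

```text
time: 15.15
tool_pos: [0.5923, 0.1147, 0.1612]
tcp_rot: [-1.906, -1.829, 0.577]
wrist_force: [0.7, 0.7, -1.0]
width: 0.502
```

Emit:
play_rows(slide=[[0, 0, -2], [0, 0, -5], [0, 0, -8], [0, 0, -11], [0, 0, -11], [0, 0, -11]], delta_rot=[[0, 0, 0], [0, 0, 0], [0, 0, 0], [0, 0, 0], [0, 0, 0], [0, 0, 0]])

```text
time: 15.65
tool_pos: [0.6566, 0.112, 0.2525]
tcp_rot: [-1.908, -1.831, 0.574]
wrist_force: [-0.4, -0.0, 0.3]
width: 0.499
```

```bash
python3 - <<'E'
from dial import *
st=read_state();p=read_camera('wrist');save(p,'w7.png');P=cloud(p,st);print(loc(st))
D=P-C;hh=D@n;a=D@right;b=D@up;r=np.hypot(a,b)
m=(hh>.042)&(hh<.053)&(r<.06)&(r>.02)
x=np.stack([a,b],-1)[m];mm=(x.min(0)+x.max(0))/2;print(m.sum(),mm,np.arctan2(*x.mean(0)),np.arctan2(*mm))
# bar: points outside front wall, z 0.035..0.06
ex=Rz@[1,0,0]; fw=D@ex; la=D@right
m=(P[...,2]>.035)&(P[...,2]<.062)&(fw>.07)&(fw<.13)&(abs(la)<.1)
print('bar',m.sum(),'zmax',np.nanpercentile(P[...,2][m],97))
mb=m&(abs(la)<.045);q=P[mb];print(q.mean(0),np.percentile(fw[mb],[5,50,95]),la[m].min(),la[m].max())
l=landmark_of('drawer_bar',p)[:1];print(l)
if l: print(px2w(p,*l[0]['at'],st=st))
q=(q-q.mean(0));v=np.linalg.svd(q[:, :2])[2][0];print('bar dir',v)
E
```

```text
{'t': 15.65, 'ab': (np.float64(21.2), np.float64(35.0)), 'h': np.float64(138.5), 'r': np.float64(40.9), 'ang': np.float64(0.544), 'F': (np.float64(-0.1), np.float64(0.5), np.float64(0.0)), 'w': 0.499}
366 [0.02217533 0.03432151] 0.5953374561513356 0.573632807516306
bar 1803 zmax 0.053385253853397124
[0.69860339 0.09132963 0.05144168] [0.0889173  0.09370517 0.09782573] -0.0650643589503116 0.06477318762603552
[{'at': [475.2, 207.7], 'conf': 0.91}]
[0.69764809 0.09079907 0.05170573]
bar dir [-0.045572   -0.99896106]
```

View pics/w7.png

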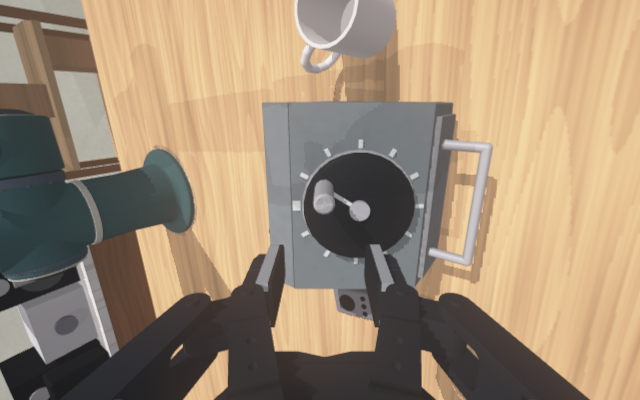

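The roller (323,197) is at about 1 o'clock: 0.54–0.59 rad by measurement. The drawer bar runs from (490,147) to (465,262). I'll move above its middle now.

```bash
python3 - <<'E'
from dial import *
Rd=np.stack([right,Rz@[1,0,0],[0,0,-1]],1)
print(rel(np.array([.6985,.0905,.16]),Rd))
E
```

```text
([-1.97, 8.83, 4.77], [-0.614, 0.0, 0.001])
```

Emit:
play_rows(slide=[[-0.4, 2.5, 0], [-0.8, 5, 0], [-1.4, 7.5, 1], [-1.97, 8.83, 2.8], [-1.97, 8.83, 4.77], [-1.97, 8.83, 4.77], [-1.97, 8.83, 4.77], [-1.97, 8.83, 4.77], [-1.97, 8.83, 4.77]], delta_rot=[[-0.11, 0, 0], [-0.22, 0, 0], [-0.33, 0, 0], [-0.44, 0, 0], [-0.55, 0, 0], [-0.614, 0, 0], [-0.614, 0, 0], [-0.614, 0, 0], [-0.614, 0, 0]], hand=0.45)

```text
time: 16.5
tool_pos: [0.6991, 0.0907, 0.1606]
tcp_rot: [2.266, 2.175, 0.001]
wrist_force: [0.3, -0.2, 0.7]
width: 0.449
```

```bash
python3 - <<'E'
from dial import *
Rd=np.stack([right,Rz@[1,0,0],[0,0,-1]],1)
st=read_state();print(st['tool_pos'],st['width']);print(rel(np.array([.6985,.0905,.036]),Rd,st))
p=read_camera('wrist');save(p,'w8.png');P=cloud(p,st)
D=P-C;ex=Rz@[1,0,0]; fw=D@ex; la=D@right
m=(P[...,2]>.04)&(P[...,2]<.062)&(fw>.08)&(fw<.13)&(abs(la)<.045)
if m.sum(): print(m.sum(),P[m].mean(0),np.percentile(fw[m],[3,97]))
E
```

```text
[0.69914859 0.09066457 0.1606169 ] 0.44868077726482003
([-0.02, -0.07, 12.46], [0.001, -0.0, 0.001])
1150 [0.69799193 0.09173289 0.051569  ] [0.08824124 0.09779369]
```

View pics/w8.png

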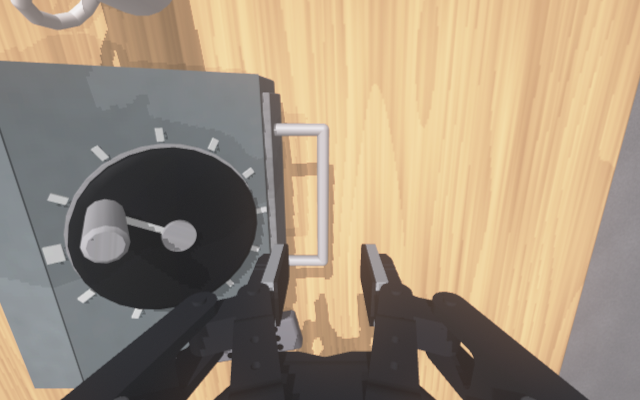

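The jaws straddle the bar, which is the vertical tube at column 323. I'll descend.

Emit:
play_rows(slide=[[0, -0.1, 2.5], [0, -0.1, 5.5], [0, -0.1, 8.5], [0, -0.1, 10.5], [0, -0.1, 11.8], [0, -0.1, 12.4], [0, -0.1, 12.4], [0, -0.1, 12.4]], delta_rot=[[0, 0, 0], [0, 0, 0], [0, 0, 0], [0, 0, 0], [0, 0, 0], [0, 0, 0], [0, 0, 0], [0, 0, 0]])

```text
time: 17.22
tool_pos: [0.7007, 0.0908, 0.0382]
tcp_rot: [2.266, 2.174, 0.004]
wrist_force: [0.3, 0.5, 0.1]
width: 0.454
```

Emit:
play_rows(slide=[[0, 0, 0], [0, 0, 0], [0, 0, 0], [0, 0, 0], [0, 0, 0], [0, 0, 0]], delta_rot=[[0, 0, 0], [0, 0, 0], [0, 0, 0], [0, 0, 0], [0, 0, 0], [0, 0, 0]], hand=0, force=30)

```text
time: 17.72
tool_pos: [0.7009, 0.0909, 0.0397]
tcp_rot: [2.265, 2.174, 0.005]
wrist_force: [-2.8, -0.2, 6.3]
width: 0.107
```

Gripped, with a width of about 9 mm, which fits the 10 mm bar. Now pulling.

Emit:
play_rows(slide=[[0, 0.5, 0], [0, 1.2, 0], [0, 2, 0], [0, 2.8, 0], [0, 3.6, 0], [0, 4.4, 0], [0, 5.2, 0], [0, 5.9, 0], [0, 6.4, 0], [0, 6.8, 0], [0, 7, 0], [0, 7.1, 0]], delta_rot=[[0, 0, 0], [0, 0, 0], [0, 0, 0], [0, 0, 0], [0, 0, 0], [0, 0, 0], [0, 0, 0], [0, 0, 0], [0, 0, 0], [0, 0, 0], [0, 0, 0], [0, 0, 0]])

```text
time: 18.72
tool_pos: [0.7675, 0.0879, 0.0397]
tcp_rot: [-2.263, -2.172, 0.008]
wrist_force: [-19.0, -1.3, 11.5]
width: 0.103
```

Emit:
play_rows(slide=[[0, 0.1, 0], [0, 0.1, 0], [0, 0.1, 0], [0, 0.1, 0]], delta_rot=[[0, 0, 0], [0, 0, 0], [0, 0, 0], [0, 0, 0]])

```text
time: 19.05
tool_pos: [0.7674, 0.0879, 0.0398]
tcp_rot: [-2.262, -2.17, 0.011]
wrist_force: [-7.6, -0.6, 4.9]
width: 0.105
```

```bash
python3 - <<'E'
from dial import *
st=read_state();print(st['tool_pos'],st['wrist_force'],st['width'])
p=read_camera('side');save(p,'s9.png')
E
```

```text
[0.76735098 0.08794061 0.03980229] [-7.62705951 -0.59207763  4.93709364] 0.10453547924265892
```

View pics/s9.png

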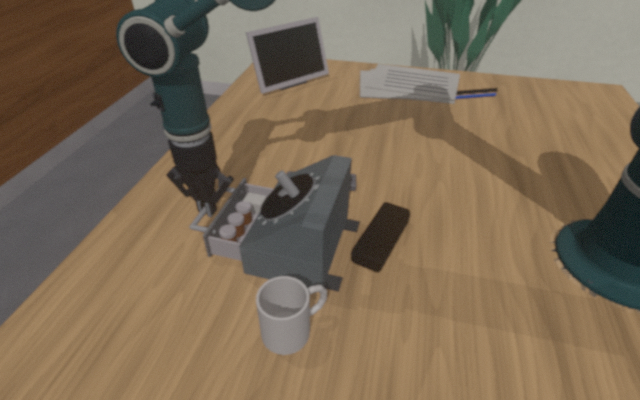

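Emit:
play_rows(slide=[[0, 0, 0], [0, 0, 0], [0, 0, 0], [0, 0, 0]], delta_rot=[[0, 0, 0], [0, 0, 0], [0, 0, 0], [0, 0, 0]], hand=0.45)

```text
time: 19.43
tool_pos: [0.7682, 0.0881, 0.04]
tcp_rot: [-2.262, -2.171, 0.009]
wrist_force: [-0.3, -0.1, 0.2]
width: 0.452
```

Emit:
play_rows(slide=[[0, 0, -1], [0, 0, -3], [0, 0, -6], [0, 0, -9], [0, 0, -12], [0, 0, -14], [0, 0, -14]], delta_rot=[[0, 0, 0], [0, 0, 0], [0, 0, 0], [0, 0, 0], [0, 0, 0], [0, 0, 0], [0, 0, 0]])

```text
time: 20.02
tool_pos: [0.7736, 0.0884, 0.189]
tcp_rot: [2.265, 2.174, 0.007]
wrist_force: [0.8, 0.5, 1.8]
width: 0.452
```

```bash
python3 - <<'E'
from dial import *
st=read_state();print(st['tool_pos'],st['wrist_force'],st['width'])
ex=Rz@[1,0,0]
for k in ['wrist','side','scene']:
    p=read_camera(k);save(p,k+'10.png');P=cloud(p,st)
    D=P-C;fw=D@ex;la=D@right;hh=D@n;a=la;b=D@up;r=np.hypot(a,b)
    m=(P[...,2]>.04)&(P[...,2]<.062)&(fw>.146)&(fw<.19)&(abs(la)<.045)
    print(k,m.sum(),np.percentile(fw[m],[3,50,97]) if m.sum() else '', 'shut centre was ~.093')
    m=(hh>.042)&(hh<.053)&(r<.06)&(r>.02)
    if m.sum(): print(' dial',m.sum(),np.arctan2(a[m].mean(),b[m].mean()))
E
```

```text
[0.77362714 0.0884049  0.18902696] [0.83865855 0.45458816 1.83284455] 0.4523356064526735
wrist 935 [0.15844267 0.16303033 0.16759322] shut centre was ~.093
 dial 712 0.6320964574787871
side 188 [0.15778543 0.1604193  0.16638815] shut centre was ~.093
 dial 53 0.617675876816084
scene 270 [0.15840285 0.16410908 0.16742932] shut centre was ~.093
 dial 68 0.5441203151014714
```

View pics/wrist10.png

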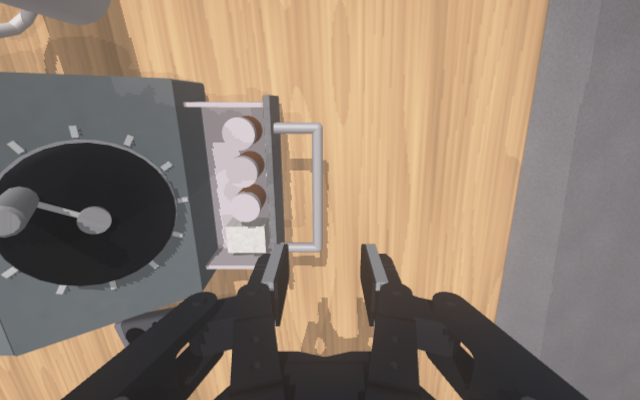

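View pics/side10.png

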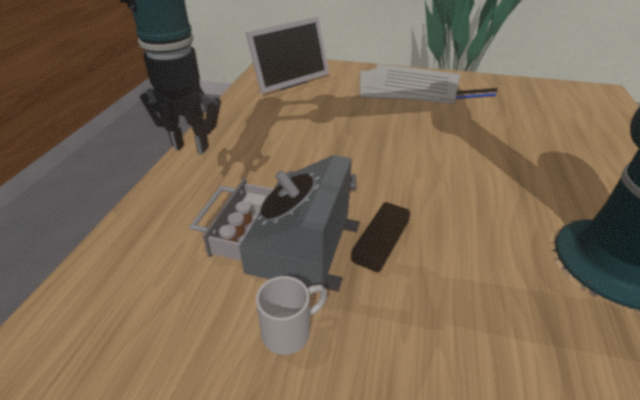

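```bash
python3 - <<'E'
from h import *
p=read_camera('scene')
print([(t,landmark_of(t,p)[:1]) for t in ['mug','remote']])
print(read_state()['wrist_force'],read_state()['joint_vel'].round(3));print(finish_job())
E
```

```text
[('mug', [{'at': [397.8, 243.5], 'conf': 0.85}]), ('remote', [{'at': [232.3, 239.4], 'conf': 0.68}])]
[ 0.30279965 -0.79703684 -0.0597776 ] [0.    0.004 0.    0.    0.    0.   ]
the job is handed in; nothing more can be done
None
```

I unlocked the box, pulled the drawer fully out and let go. The job was handed in at about 20 s of the 67 s allowed; `finish_job` gives no verdict.

**Dial:** I gripped the crank roller along its axis and led it round, pausing at each stop. Angles are worked out from the tool position, as the dial has no readout of its own.

| Stop | Reached (rad) | Target (rad) |
|---|---|---|
| 4 o'clock, second coming, clockwise | 8.39 | 8.378 |
| 9 o'clock, second coming, anticlockwise | −1.585 | −1.571 |
| 1 o'clock, clockwise | 0.543 | 0.524 |

**Drawer:** I then pulled it until the force rose to about 19 N at its end stop, released the bar and lifted clear.

**Last checks:**
- **Drawer:** depth images put the bar about 70 mm out.
- **Dial:** rough estimates from the final pictures were 0.54 to 0.63 rad, within the 0.324 to 0.724 allowed. The higher ones lean to the visible side of the roller.
- **Bystanders:** the mug and remote are within about 1 px of their first places in the scene picture. The spectacle case looks unmoved in the side view, but I did not measure it.
- **Contact:** the wrist force is near zero, so the robot touches nothing.

**Disagreements:**
- The text says the box's front faces the robot's right (−y), but all three cameras showed it facing +x, away from the robot, with a yaw of about −2.4°. I went by the images.
- On the roller, the tool stopped about 8 mm short of the planned depth. The grip held there, so I kept it.

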